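# Unscrew the retaining cap of a wire spool stand

## Task

Unscrew the grey cap that holds the wire spool on its spindle, letting the grip rise with the coarse thread so that it is never forced up or down, and keep hold of it as it comes free: the spring pin in the spindle must not throw it off, and it must never be dropped or left loose. Then set it down gently, upright on its open end, in the empty half of the parts tray beside the steel collar, let go of it and leave everything else where it is.

Things in the scene. Friction and masses are not known exactly. Their poses are not given: they have to be found in the camera images.
- stand: Fixed pay-off stand: grey round foot (170 mm diameter, 15 mm thick), an upright wire spool with black flanges (150 mm diameter, its top 87 mm above the origin) and through it a vertical threaded steel spindle. Origin: centre of the foot's underside, on the spindle axis; z up along the axis.
- thread (a point): End of the thread, on the spindle axis, 123 mm above the stand's origin. Right-hand: unscrews counter-clockwise from above. Coarse: how far the cap rises in a turn is not known beforehand and must be felt while turning. Play 1.5 mm up and down, 1 mm sideways. The cap frees within one and a half turns. Threaded while its origin is lower than 7 mm below this point, free when higher than 3 mm below.
- spindle_top (a point): Plain top of the spindle, on its axis, 127 mm above the stand's origin; z up. The cap is quite clear of it when the cap's origin is more than 7 mm above this point.
- pin (a joint): Spring pin (14 mm thick) in the spindle, under the cap: about 0 with the cap screwed home, 0.036 m fully out, moving up. It pushes the cap up with 5 N at 0 and about 3 N when the cap frees; a cap not held then jumps off. Turning takes under 0.3 N m.
- cap: Loose grey round screw cap on the spindle: 44 mm diameter, 64 mm tall, fine-ribbed side, flat closed top, open below; 0.08 to 0.15 kg. Origin: centre of its underside (open end), about 94 mm above the stand's origin at the start; z towards the closed top. Grip near its top with 10 to 20 N. More than 18 N between cap and stand (pin included, 8 to 10 N at rest) damages the thread.
- tray: Fixed aluminium parts tray, open, 130 by 200 mm (x by y of its own frame), 18 mm high, walls and floor 5 mm thick. Origin: centre of the underside, z up.
- tray_spot (a point): Middle of the empty half of the tray, on its floor: 45 mm from the tray's centre towards its -y, 5 mm above its underside; axes as the tray's.
- collar: Loose steel ring, 52 mm outside and 28 mm inside diameter, 14 mm high, lying in the other (+y) half of the tray. Origin: centre of its underside.
- driver: Screwdriver lying between stand and tray; leave alone.
- spool_a: Small wire spool, brass wire, 84 mm diameter, 50 mm high, standing behind the stand and tray. Origin: underside centre; leave alone.
- spool_b: Small wire spool, copper wire, same size, standing behind the stand and tray. Origin: underside centre; leave alone.
- tape: Grey tape measure, 60 by 55 by 32 mm, at the far side of the bench. Origin: underside centre; leave alone.
- mug: White mug, 80 mm diameter, 90 mm high, at the far right. Origin: underside centre; leave alone.
- jaw: Steel clamp jaw, 30 by 60 mm, 36 mm high, on the bench at the left. Origin: underside centre; leave alone.
- spanner: Spanner lying at the far left; leave alone.
There are look-alikes about, which are no part of the job. Leave any orange look-alike of the cap alone.

How it is judged:
On the way:
1. the cap is off the thread and lifted clear of the spindle, held in the fingers (z of cap in the frame of stand above 0.134 m and contact force between the fingers and cap above 0.5 N), for 0.1 s.
At the end, for the whole second after the job is handed in: The cap stands upright (within 0.1 rad) on its open end on the floor of the tray, its centre within 30 mm of the middle of the empty half, released and at rest; the collar still lies in the tray (horizontal distance between cap and tray_spot below 0.03 m and z of cap in the frame of tray between 0.002 and 0.009 m and angle between cap's own z axis and vertical below 0.1 rad and linear speed of cap below 0.02 m/s and z of collar in the frame of tray below 0.012 m); the robot touches nothing.
It fails at once if the thread is forced: contact force between cap and stand (or its pin) above 18 N (contact force between cap and stand above 18 N).
It fails at once if the cap, free of the thread, is out of the fingers and not standing in the tray (thrown off, dropped or left loose) (contact force between the fingers and cap below 0.2 N and not (x of cap in the frame of tray between -0.06 and 0.06 m and y of cap in the frame of tray between -0.095 and 0.095 m and z of cap in the frame of tray below 0.012 m) and (z of cap in the frame of stand above 0.1195 m or horizontal distance between cap and stand above 0.02 m)).
It fails at once if the cap is knocked or pressed on the tray or the collar with more than 25 N (contact force between cap and tray above 25 N or contact force between cap and collar above 25 N).
It fails at once if a bystander is moved by more than 15 mm (distance of any of driver, spool_a, spool_b, tape, mug, jaw, spanner, collar from where it was at the start of the episode above 0.015 m).
It also fails if it takes over 72 s, if anything falls off the work surface, if the arm or the gripper's body presses on something with over 40 N, if the wrist force passes 120 N, or if a joint passes its speed limit or range.

## Robot

A 6-joint arm with a two-finger parallel gripper is mounted at the origin on the work surface. World frame = base frame: x ahead of the robot, y to its left, z up, the work surface at z = 0. Lengths are in m, angles in rad, forces in N, time in s.
With the tool pointing down it reaches from about 0.275 to 0.75 m from the base axis. Payload 10.2 kg.
Tool frame: the origin (TCP) lies at the very end of the fingers, on their centre line; the grasp point (between the pads) lies arm.grip_point_offset behind it (arm.grip_point_offset is the distance from the TCP to the grasp point, in m); z points along the fingers, y is the line along which they close (so a half turn about z gives the same grasp; the last joint's range is limited). The gripper opens to 88 mm and grips with 3 to 60 N. Pads are 18 mm wide; open, the fingers measure 123 mm over their backs; the gripper's body (75 mm by 187 mm) begins 45 mm behind the grasp point.
Start: joints at [-1.47, 0.313, 1.498, -0, 1.331, -0.223], TCP at [0.167, -0.498, 0.239] pointing down, gripper open.
Joint ranges: [-2.94, 2.94], [-0.97, 2.17], [0.19, 2.56], [-1.23, 4.37], [0.02, 3.11], [-2.88, 2.88]. Speed limits (rad/s): [2.39, 2.39, 3.01, 3.14, 3.14, 3.14].

## Interface

Orientations are given as a unit quaternion [x, y, z, w].
In Python, from plant import arm gives the robot as it stands. The module is installed in compiled form; this text tells all that it offers.
- The arm moves only by the shell command python3 -m handwheel 'ROWS'. ROWS is JSON, a list of rows, each an object of numbers: "gripper": the opening, from -1 (shut) to 1 (fully open); "tx", "ty", "tz": the shift along the world's x, y, z in m; "turn": the turn about the world's z in degrees. A call has exactly 5 rows; each row shifts and turns the commanded pose from where the row before left it; what a row does not reach is not made up. A row lasts 1/10 s, in which the tool goes at most 50 mm and 8.59 degrees, less where a joint would pass 70% of its speed; a pose out of reach is approached as far as the arm can. A call with a gripper value outside its range is refused whole. The fingers move at their own pace and stop on an object; the grip force is fixed at half the most. Time passes only in rows, so rows that do not move let the fingers close, or fill a call up. It gives the time, the measured TCP pose, the force, the opening and the grip force at its end, in the units of the state.
- arm.get_state(): the state, without advancing time (a new reading comes with each control period).
- arm.grab_frame(name): name is "scene" or "side" or "wrist"; returns (picture, depth): 400x640x3 uint8, red, green, blue; 400x640 float32, m along the optical axis (not along the pixel's ray), 0 where there is no reading.
- arm.camera_model(name): a dict with "fovy" (degrees; the focal length in pixels is half the picture's height over the tangent of half this angle, whatever the lens; pixels are square), "cx", "cy" (the principal point, pixels), "R" (3x3) and "t" (3): a world point X has camera coordinates R X + t. Camera axes: x right, y down, z forward; pixel columns grow to the right and rows downward; lengths in m; the calibration is good to about 2 mm. A picture is of the moment at which its call begins: read the wrist's pose just before it. camera_model takes no time and is no camera call; for the wrist camera it gives the pose at the moment of the call.
- arm.hand_in(): hands the job in; it is judged then, once.
The state is a dict: "clock": time; "qpos": joint angles; "joint_vel": joint speeds; "effort": joint torques, N m; "ee_pos": TCP position; "ee_rot": TCP orientation; "contact_force": force on the tool from outside, world axes, zero at the start; "torque": the same for the moment, N m; "grip_width": opening from 0.0 (shut) to 1.0 (fully open); "gripper_force": force on a finger pad.
Only numpy, scipy, OpenCV 4.12 (cv2) and the standard library are available. Lean on these libraries where they do the work, as an engineer would, in place of code of your own. Each camera call takes 0.05 s, during which the arm holds its last target. There are 200 camera calls.

## Working session

There is one attempt and no reset: what is moved stays moved. The work goes in short steps, Python scripts to look and compute and a shell command to move; the robot and the scene stay as the last step left them, time stands still between calls to the robot, and variables do not carry over. Pictures are saved under pics/ and viewed, at most 10 in all, crops included, and the job is handed in when it is done.

```bash
mkdir -p pics; cat > h.py <<'E'
import numpy as np, cv2
from plant import arm
def grab(n):
    m=arm.camera_model(n); p,d=arm.grab_frame(n); return p,d,m
def pts(d,m):
    f=200/np.tan(np.radians(m["fovy"])/2); v,u=np.mgrid[:400,:640]
    c=np.stack([(u-m["cx"])/f*d,(v-m["cy"])/f*d,d],-1)
    return (c-np.array(m["t"]))@np.array(m["R"])
E
python3 - <<'E'
from h import *
print(arm.grip_point_offset, arm.get_state())
for n in("scene","side"):
    p,d,m=grab(n); cv2.imwrite(f"pics/{n}0.png",p[...,::-1]); np.savez(f"{n}0.npz",p=p,P=pts(d,m),d=d); print(m)
E
```

```text
0.0187 {'clock': 0.0, 'qpos': array([-1.47041762e+00,  3.13460494e-01,  1.49839579e+00,  1.55809963e-06,
        1.33096855e+00, -2.23416836e-01]), 'joint_vel': array([-4.28758286e-04, -1.23474281e-04, -2.81389661e-05,  6.41076025e-04,
        1.23846719e-03, -9.08519123e-04]), 'effort': array([ 6.93924176e-04, -4.02210653e+01, -2.52265888e+01,  6.95865462e-02,
        3.52785783e-02, -1.17021518e-04]), 'ee_pos': array([ 0.16699516, -0.49749597,  0.23817123]), 'ee_rot': array([ 9.86922999e-01,  1.61191237e-01,  3.86327512e-05, -6.14880719e-04]), 'contact_force': array([ 0.40401826,  0.80909831, -0.1819029 ]), 'torque': array([-0.02372241, -0.025866  ,  0.00144619]), 'gripper_force': 0.0, 'grip_width': 1.0009050236220804}
{'fovy': 47.38635718526294, 'cx': 316.6914071519637, 'cy': 207.89699655690816, 'R': array([[ 0.79800497,  0.60246472, -0.01497771],
       [ 0.4691486 , -0.63663465, -0.61204241],
       [-0.37826928,  0.48138612, -0.79068309]]), 't': array([-0.44730473, -0.16919572,  1.55801659])}
{'fovy': 54.844087024301956, 'cx': 325.8351837554374, 'cy': 195.61108363721056, 'R': array([[-0.88467712, -0.46620062,  0.00183646],
       [-0.32290698,  0.60990775, -0.72370134],
       [ 0.33626994, -0.64083502, -0.69011086]]), 't': array([0.50822984, 0.24767364, 0.89655212])}
```

View pics/scene0.png

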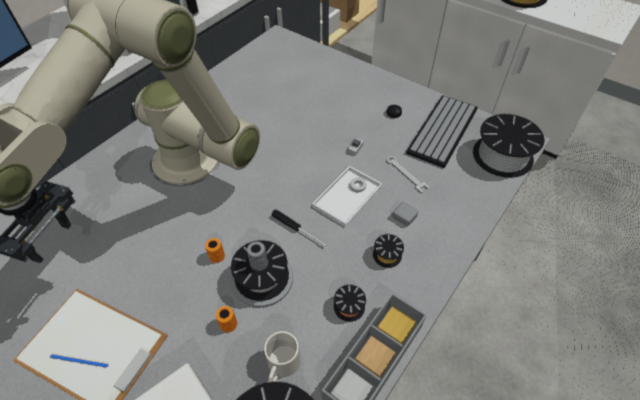

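View pics/side0.png

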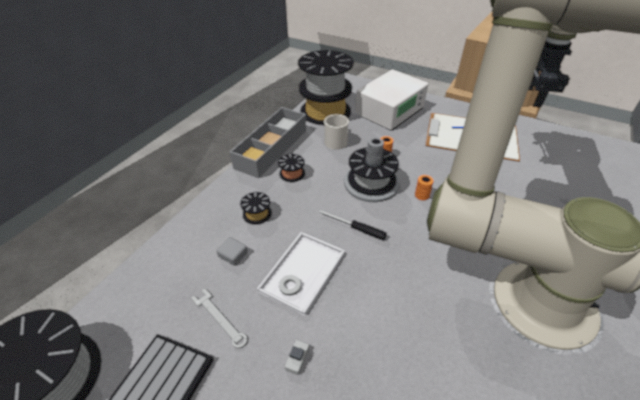

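The scene view shows the grey cap on the black-flanged spool at about (257,248). The orange look-alikes are at (215,250) and (227,318). The tray is at (347,195) with the collar at (357,184) in its far half, and the driver is at (297,228). In the side view the cap is at (375,150), the tray at (303,272) and the collar at (290,285).

Candidates for the cap (scene pixels): grey on spindle (257,248), orange (215,250), orange (227,318). I choose the grey one.

```bash
python3 - <<'E'
from h import *
for n,c,t in(("scene",(257,248),(347,195)),("side",(375,150),(303,272))):
    z=np.load(n+"0.npz");P=z["P"];p=z["p"];d=z["d"]>0
    v,u=np.mgrid[:400,:640]
    near=(abs(u-c[0])<45)&(abs(v-c[1])<50)&d
    k=near&(P[...,2]>.148)&(P[...,2]<.17); q=P[k]
    print(n,"captop n",k.sum(),"z med",np.median(q[:,2]),"circle",cv2.minEnclosingCircle(q[:,:2].astype(np.float32)),"mean",q.mean(0))
    k=near&(P[...,2]>.08)&(P[...,2]<.093);q=P[k]; print("flange",cv2.minEnclosingCircle(q[:,:2].astype(np.float32)),np.median(q[:,2]))
    tr=(abs(u-t[0])<60)&(abs(v-t[1])<60)
    hsv=cv2.cvtColor(p,cv2.COLOR_RGB2HSV)
    w=(tr&(hsv[...,2]>170)&(hsv[...,1]<40)).astype(np.uint8)
    cs,_=cv2.findContours(w,0,2);cc=max(cs,key=cv2.contourArea)
    # rim: rays onto plane z=.018
    m=arm.camera_model(n);f=200/np.tan(np.radians(m["fovy"])/2);R=np.array(m["R"]);o=-R.T@m["t"]
    uv=cv2.convexHull(cc)[:,0].astype(float); D=np.c_[(uv[:,0]-m["cx"])/f,(uv[:,1]-m["cy"])/f,np.ones(len(uv))]@R
    X=o+D*((.018-o[2])/D[:,2])[:,None]; print("tray rect",cv2.minAreaRect((X[:,:2]*1000).astype(np.float32)),cv2.boundingRect(cc))
    g=cv2.drawContours(np.zeros((400,640),np.uint8),[cv2.convexHull(cc)],-1,1,-1)>0
    k=cv2.erode(g.astype(np.uint8),np.ones((9,9)))>0; k&=d&(P[...,2]>.014)&(P[...,2]<.03);q=P[k]
    print("collar",k.sum(),np.median(q[:,2]) if k.any() else 0,cv2.minEnclosingCircle(q[:,:2].astype(np.float32)) if k.any() else 0)
    for name,uu in (("drv",[(297,228),(285,218),(318,242)] if n=="scene" else [(350,225),(380,235)]),("or",[(215,244),(227,312)] if n=="scene" else [])):
        print(name,[P[b,a].round(3) for a,b in uu])
a=cv2.imread("pics/scene0.png")[200:340,190:310]; b=cv2.imread("pics/side0.png")[120:220,330:450]
cv2.imwrite("pics/crop.png",np.hstack([cv2.resize(a,(400,467)),cv2.resize(b,(400,467))]))
E
```

```text
scene captop n 241 z med 0.15884646234097974 circle ((0.5178879499435425, -0.19357846677303314), 0.024641601368784904) mean [ 0.52010347 -0.19723323  0.1581942 ]
flange ((0.517501175403595, -0.19566334784030914), 0.07675886154174805) 0.0872420094937307
tray rect ((540.21826171875, 188.69236755371094), (199.412353515625, 129.07347106933594), 89.33220672607422) (313, 166, 69, 57)
collar 118 0.01851883173347773 ((0.5421478152275085, 0.2411569058895111), 0.02798396535217762)
drv [array([ 0.495, -0.009,  0.015]), array([ 0.45, -0.01,  0.03]), array([ 0.569, -0.005,  0.002])]
or [array([ 0.369, -0.213,  0.065]), array([ 0.54 , -0.341,  0.069])]
side captop n 159 z med 0.15912944394243822 circle ((0.5194191932678223, -0.190388023853302), 0.02373429574072361) mean [ 0.51742893 -0.18716253  0.15773367]
flange ((0.5645955801010132, -0.3480547070503235), 0.2393689751625061) 0.08750181300842647
tray rect ((541.28955078125, 192.5670166015625), (210.67510986328125, 136.12832641601562), 89.04657745361328) (256, 230, 89, 83)
collar 253 0.019084307298878528 ((0.5436267256736755, 0.2455102950334549), 0.02681921049952507)
drv [array([0.496, 0.007, 0.016]), array([0.41 , 0.004, 0.019])]
or []
```

View pics/crop.png

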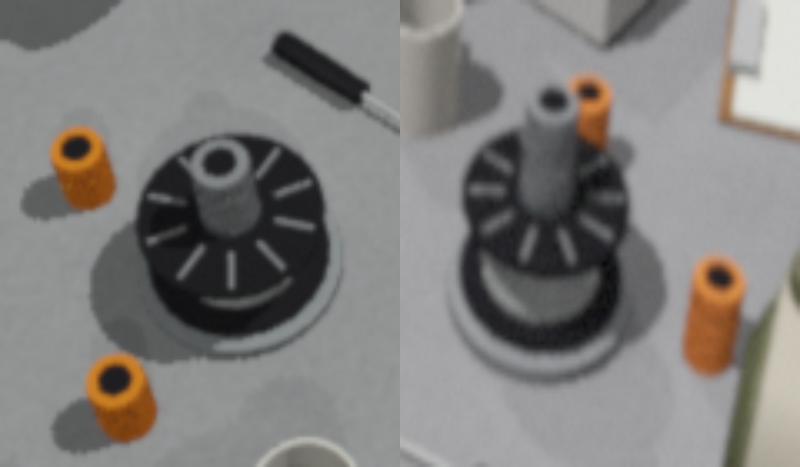

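The crop confirms it: the grey ribbed cap sits on the spindle of the black-flanged spool, and both orange caps stand clear on the bench. The cap axis is about (0.518,-0.193) and its top is at z 0.158, as expected. The tray centre is about (0.540,0.190) and the empty spot about (0.540,0.145). I'm moving over the cap now, turning clockwise on the way to gain wrist range.

```bash
python3 -m handwheel '[{"gripper":1,"tx":0.023,"ty":0.02,"turn":-7},{"gripper":1,"tx":0.023,"ty":0.02,"turn":-7},{"gripper":1,"tx":0.023,"ty":0.02,"turn":-7},{"gripper":1,"tx":0.023,"ty":0.02,"turn":-7},{"gripper":1,"tx":0.023,"ty":0.02,"turn":-7}]'
python3 -m handwheel '[{"gripper":1,"tx":0.024,"ty":0.02,"turn":-7},{"gripper":1,"tx":0.024,"ty":0.02,"turn":-7},{"gripper":1,"tx":0.024,"ty":0.02,"turn":-7},{"gripper":1,"tx":0.024,"ty":0.02,"turn":-7},{"gripper":1,"tx":0.024,"ty":0.02,"turn":-7}]'
python3 -m handwheel '[{"gripper":1,"tx":0.024,"ty":0.02,"turn":-7},{"gripper":1,"tx":0.024,"ty":0.02,"turn":-7},{"gripper":1,"tx":0.023,"ty":0.02,"turn":-7},{"gripper":1,"tx":0.022,"ty":0.02,"turn":-7},{"gripper":1,"tx":0.022,"ty":0.02,"turn":-7}]'
python3 -c "
from h import *
print(arm.get_state()['qpos'],arm.get_state()['clock'])
p,d,m=grab('wrist');P=pts(d,m);cv2.imwrite('pics/w1.png',p[...,::-1])
s=arm.get_state();print(s['ee_pos'],s['qpos'])
k=(d>0)&(P[...,2]>.153)&(P[...,2]<.166)&(np.hypot(P[...,0]-.518,P[...,1]+.193)<.04);q=P[k]
print(k.sum(),q.mean(0),cv2.minEnclosingCircle(q[:,:2].astype(np.float32)),np.argwhere(k).mean(0)[::-1])
"
```

```text
[-1.47039261e+00  3.13376145e-01  1.49831573e+00 -4.10352380e-06
  1.33101564e+00 -2.23421111e-01] 0.1
[ 0.16701417 -0.49756202  0.23831577] [-1.47039197e+00  3.13329972e-01  1.49818930e+00 -1.92583869e-06
  1.33098132e+00 -2.23380818e-01]
0 [nan nan nan] ((0.0, 0.0), 0.0) [nan nan]schema error: expected keys gripper, tx, ty, tz, turn
schema error: expected keys gripper, tx, ty, tz, turn
schema error: expected keys gripper, tx, ty, tz, turn
<string>:7: RuntimeWarning: Mean of empty slice.
  ret = um.true_divide(
```

All keys are required, so I'm resending with `tz`.

```bash
cat > w.py <<'E'
from h import *
p,d,m=grab('wrist');P=pts(d,m);cv2.imwrite('pics/w1.png',p[...,::-1])
s=arm.get_state();print(s['clock'],s['ee_pos'],s['qpos'])
k=(d>0)&(P[...,2]>.153)&(P[...,2]<.166)&(np.hypot(P[...,0]-.518,P[...,1]+.193)<.04);q=P[k]
print(k.sum(),q.mean(0),cv2.minEnclosingCircle(q[:,:2].astype(np.float32)),np.argwhere(k).mean(0)[::-1])
E
python3 -m handwheel '[{"gripper":1,"tx":0.023,"ty":0.02,"tz":0,"turn":-7},{"gripper":1,"tx":0.023,"ty":0.02,"tz":0,"turn":-7},{"gripper":1,"tx":0.023,"ty":0.02,"tz":0,"turn":-7},{"gripper":1,"tx":0.023,"ty":0.02,"tz":0,"turn":-7},{"gripper":1,"tx":0.023,"ty":0.02,"tz":0,"turn":-7}]' &&
python3 -m handwheel '[{"gripper":1,"tx":0.024,"ty":0.02,"tz":0,"turn":-7},{"gripper":1,"tx":0.024,"ty":0.02,"tz":0,"turn":-7},{"gripper":1,"tx":0.024,"ty":0.02,"tz":0,"turn":-7},{"gripper":1,"tx":0.024,"ty":0.02,"tz":0,"turn":-7},{"gripper":1,"tx":0.024,"ty":0.02,"tz":0,"turn":-7}]' &&
python3 -m handwheel '[{"gripper":1,"tx":0.024,"ty":0.02,"tz":0,"turn":-7},{"gripper":1,"tx":0.024,"ty":0.02,"tz":0,"turn":-7},{"gripper":1,"tx":0.023,"ty":0.02,"tz":0,"turn":-7},{"gripper":1,"tx":0.022,"ty":0.02,"tz":0,"turn":-7},{"gripper":1,"tx":0.022,"ty":0.02,"tz":0,"turn":-7}]' && python3 w.py
```

```text
clock: 0.65
ee_pos: [0.2828, -0.3967, 0.2386]
ee_rot: [0.989, -0.146, -0.0, -0.0]
contact_force: [0.6, -0.0, -0.7]
grip_width: 0.996
gripper_force: 0.0
clock: 1.15
ee_pos: [0.4029, -0.2967, 0.2386]
ee_rot: [0.9, -0.436, -0.0, -0.0]
contact_force: [0.9, 0.3, -0.4]
grip_width: 1.0
gripper_force: 0.0
clock: 1.65
ee_pos: [0.5178, -0.1967, 0.2385]
ee_rot: [0.727, -0.687, -0.0, 0.0]
contact_force: [0.5, -0.6, -0.4]
grip_width: 1.003
gripper_force: 0.0
1.7 [ 0.51989494 -0.19408383  0.23832409] [-5.69126148e-01  3.79365406e-01  1.40613796e+00  1.56300570e-03
  1.35635496e+00  2.52037885e+00]
2331 [ 0.51764861 -0.19565511  0.15904907] ((0.5175022482872009, -0.19457845389842987), 0.02285906672477722) [315.55469755 205.91334191]
```

```bash

python3 -m handwheel '[{"gripper":1,"tx":0,"ty":0,"tz":-0.02,"turn":-7},{"gripper":1,"tx":0,"ty":0,"tz":-0.01,"turn":-6},{"gripper":1,"tx":0,"ty":0,"tz":0,"turn":0},{"gripper":1,"tx":0,"ty":0,"tz":0,"turn":0},{"gripper":1,"tx":0,"ty":0,"tz":0,"turn":0}]' && python3 w.py
```

```text
clock: 2.2
ee_pos: [0.5172, -0.198, 0.2095]
ee_rot: [-0.647, 0.762, -0.001, 0.0]
contact_force: [-0.1, 0.0, 0.5]
grip_width: 0.999
gripper_force: 0.0
2.25 [ 0.51718331 -0.19798126  0.20945661] [-5.77196156e-01  3.98556564e-01  1.45530435e+00  3.05641126e-05
  1.28647790e+00  2.72774298e+00]
2958 [ 0.51717675 -0.19581966  0.15904169] ((0.5174064040184021, -0.19452083110809326), 0.02288138121366501) [315.87119675 219.87863421]
```

View pics/w1.png

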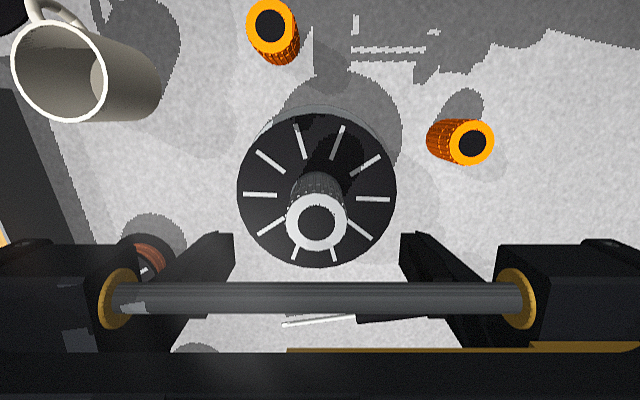

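The wrist view shows the cap's ring top at (316,219), centred between the fingers, with nothing near the finger paths. I'm correcting y by +3.5 mm and going down.

```bash

python3 -m handwheel '[{"gripper":1,"tx":0,"ty":0.0035,"tz":-0.02,"turn":0},{"gripper":1,"tx":0,"ty":0,"tz":-0.02,"turn":0},{"gripper":1,"tx":0,"ty":0,"tz":-0.02,"turn":0},{"gripper":1,"tx":0,"ty":0,"tz":-0.015,"turn":0},{"gripper":1,"tx":0,"ty":0,"tz":-0.007,"turn":0}]' && python3 -m handwheel '[{"gripper":0.1,"tx":0,"ty":0,"tz":0,"turn":0},{"gripper":0.1,"tx":0,"ty":0,"tz":0,"turn":0},{"gripper":0.1,"tx":0,"ty":0,"tz":0,"turn":0},{"gripper":0.1,"tx":0,"ty":0,"tz":0,"turn":0},{"gripper":0.1,"tx":0,"ty":0,"tz":0,"turn":0}]' &&  python3 -m handwheel '[{"gripper":-0.1,"tx":0,"ty":0,"tz":0,"turn":0},{"gripper":-0.1,"tx":0,"ty":0,"tz":0,"turn":0},{"gripper":-0.1,"tx":0,"ty":0,"tz":0,"turn":0},{"gripper":-0.1,"tx":0,"ty":0,"tz":0,"turn":0},{"gripper":-0.1,"tx":0,"ty":0,"tz":0,"turn":0}]'
```

```text
clock: 2.75
ee_pos: [0.5167, -0.1941, 0.1259]
ee_rot: [-0.647, 0.763, 0.001, -0.0]
contact_force: [0.4, -0.4, 0.4]
grip_width: 1.002
gripper_force: 0.0
clock: 3.25
ee_pos: [0.5172, -0.1943, 0.1271]
ee_rot: [-0.647, 0.763, -0.0, 0.0]
contact_force: [0.3, -0.7, 0.2]
grip_width: 0.569
gripper_force: 0.0
clock: 3.75
ee_pos: [0.5173, -0.1943, 0.127]
ee_rot: [-0.646, 0.763, -0.0, 0.0]
contact_force: [3.4, -0.9, 2.3]
grip_width: 0.489
gripper_force: 30.0
```

```bash

python3 -m handwheel '[{"gripper":-0.1,"tx":0.0004,"ty":0,"tz":0.0002,"turn":4},{"gripper":-0.1,"tx":0,"ty":0,"tz":0.0002,"turn":4},{"gripper":-0.1,"tx":0,"ty":0,"tz":0.0002,"turn":4},{"gripper":-0.1,"tx":0,"ty":0,"tz":0.0002,"turn":4},{"gripper":-0.1,"tx":0,"ty":0,"tz":0.0002,"turn":4}]'; python3 -c "
from h import *
s=arm.get_state();print(s['qpos'],s['torque'],s['contact_force'],s['ee_pos'])"
```

```text
clock: 4.25
ee_pos: [0.5171, -0.1942, 0.1277]
ee_rot: [0.77, -0.638, -0.0, 0.0]
contact_force: [-0.6, -0.6, 2.8]
grip_width: 0.492
gripper_force: 30.0
[-5.71261811e-01  4.81780055e-01  1.55853358e+00 -5.63463916e-04
  1.10222111e+00  2.38345785e+00] [ 0.13658798  0.09596553 -0.05519821] [-0.55368439 -0.59547913  2.76149428] [ 0.51705151 -0.19423141  0.12773593]
```

```bash

python3 -m handwheel '[{"gripper":-0.1,"tx":0,"ty":0,"tz":0.0002,"turn":4},{"gripper":-0.1,"tx":0,"ty":0,"tz":0.0002,"turn":4},{"gripper":-0.1,"tx":0,"ty":0,"tz":0.0002,"turn":4},{"gripper":-0.1,"tx":0,"ty":0,"tz":0.0002,"turn":4},{"gripper":-0.1,"tx":0,"ty":0,"tz":0.0002,"turn":4}]'
```

```text
clock: 4.75
ee_pos: [0.517, -0.1943, 0.1287]
ee_rot: [0.869, -0.495, -0.0, 0.0]
contact_force: [-0.1, -0.0, 2.0]
grip_width: 0.492
gripper_force: 30.0
```

```bash

python3 -m handwheel '[{"gripper":-0.1,"tx":0,"ty":0,"tz":0.0002,"turn":4},{"gripper":-0.1,"tx":0,"ty":0,"tz":0.0002,"turn":4},{"gripper":-0.1,"tx":0,"ty":0,"tz":0.0002,"turn":4},{"gripper":-0.1,"tx":0,"ty":0,"tz":0.0002,"turn":4},{"gripper":-0.1,"tx":0,"ty":0,"tz":0.0002,"turn":4}]'; python3 -c "
from h import *
for i in range(4):
  s=arm.get_state();print(s['torque'],s['contact_force'],s['ee_pos']); arm.grab_frame('wrist')"
```

```text
clock: 5.25
ee_pos: [0.5171, -0.1945, 0.1297]
ee_rot: [0.942, -0.336, -0.0, 0.0]
contact_force: [-0.2, -1.8, 2.2]
grip_width: 0.492
gripper_force: 30.0
[-0.24207414  0.04942033 -0.01387794] [-0.16856405 -1.83566694  2.17968171] [ 0.51712202 -0.19452386  0.12965587]
[-0.09639277 -0.07788518  0.00930785] [ 0.0043035  -1.86466903  1.79453849] [ 0.51714766 -0.19442037  0.12966358]
[-0.18462442  0.02091023  0.05096608] [-0.72246609 -1.23569098  2.00913115] [ 0.51716468 -0.19441134  0.12967218]
[-0.17047067  0.06258762 -0.03307134] [ 4.45107037e-04 -2.09186067e+00  1.63939117e+00] [ 0.5171923  -0.19435944  0.12966288]
```

```bash

python3 -m handwheel '[{"gripper":-0.1,"tx":0,"ty":-0.0004,"tz":0.0002,"turn":4},{"gripper":-0.1,"tx":0,"ty":0,"tz":0.0002,"turn":4},{"gripper":-0.1,"tx":0,"ty":0,"tz":0.0002,"turn":4},{"gripper":-0.1,"tx":0,"ty":0,"tz":0.0002,"turn":4},{"gripper":-0.1,"tx":0,"ty":0,"tz":0.0002,"turn":4}]'; python3 -m handwheel '[{"gripper":-0.1,"tx":0,"ty":0,"tz":0.0002,"turn":4},{"gripper":-0.1,"tx":0,"ty":0,"tz":0.0002,"turn":4},{"gripper":-0.1,"tx":0,"ty":0,"tz":0.0002,"turn":4},{"gripper":-0.1,"tx":0,"ty":0,"tz":0,"turn":0},{"gripper":-0.1,"tx":0,"ty":0,"tz":0,"turn":0}]'
```

```text
clock: 5.95
ee_pos: [0.5173, -0.1947, 0.1306]
ee_rot: [0.986, -0.168, -0.0, 0.0]
contact_force: [-0.0, -2.1, 1.1]
grip_width: 0.489
gripper_force: 30.0
clock: 6.45
ee_pos: [0.5174, -0.1947, 0.1312]
ee_rot: [0.998, -0.066, -0.0, -0.0]
contact_force: [1.1, -2.6, -0.3]
grip_width: 0.492
gripper_force: 30.0
```

Fz is falling, so the grip is rising slightly faster than the thread. I'll turn without lifting to feel the pitch.

```bash

python3 -m handwheel '[{"gripper":-0.1,"tx":0,"ty":-0.0004,"tz":0,"turn":3},{"gripper":-0.1,"tx":0,"ty":0,"tz":0,"turn":3},{"gripper":-0.1,"tx":0,"ty":0,"tz":0,"turn":3},{"gripper":-0.1,"tx":0,"ty":0,"tz":0,"turn":3},{"gripper":-0.1,"tx":0,"ty":0,"tz":0,"turn":0}]'; python3 -m handwheel '[{"gripper":-0.1,"tx":0,"ty":0,"tz":0,"turn":3},{"gripper":-0.1,"tx":0,"ty":0,"tz":0,"turn":3},{"gripper":-0.1,"tx":0,"ty":0,"tz":0,"turn":3},{"gripper":-0.1,"tx":0,"ty":0,"tz":0,"turn":0},{"gripper":-0.1,"tx":0,"ty":0,"tz":0,"turn":0}]'
```

```text
clock: 6.95
ee_pos: [0.5175, -0.195, 0.1315]
ee_rot: [0.999, 0.039, 0.0, 0.0]
contact_force: [0.1, -0.3, 2.8]
grip_width: 0.496
gripper_force: 30.0
clock: 7.45
ee_pos: [0.5175, -0.195, 0.1316]
ee_rot: [0.993, 0.117, 0.0, 0.0]
contact_force: [0.7, -0.1, 4.2]
grip_width: 0.49
gripper_force: 30.0
```

```bash

python3 -m handwheel '[{"gripper":-0.1,"tx":0,"ty":0,"tz":0.00018,"turn":4},{"gripper":-0.1,"tx":0,"ty":0,"tz":0.00018,"turn":4},{"gripper":-0.1,"tx":0,"ty":0,"tz":0.00018,"turn":4},{"gripper":-0.1,"tx":0,"ty":0,"tz":0.00018,"turn":4},{"gripper":-0.1,"tx":0,"ty":0,"tz":0.00018,"turn":4}]'; python3 -m handwheel '[{"gripper":-0.1,"tx":0,"ty":0,"tz":0.00018,"turn":4},{"gripper":-0.1,"tx":0,"ty":0,"tz":0.00018,"turn":4},{"gripper":-0.1,"tx":0,"ty":0,"tz":0.00018,"turn":4},{"gripper":-0.1,"tx":0,"ty":0,"tz":0.00018,"turn":4},{"gripper":-0.1,"tx":0,"ty":0,"tz":0.00018,"turn":4}]'
```

```text
clock: 7.95
ee_pos: [0.5175, -0.195, 0.1323]
ee_rot: [0.957, 0.289, 0.0, 0.0]
contact_force: [0.9, -0.6, 4.2]
grip_width: 0.49
gripper_force: 30.0
clock: 8.45
ee_pos: [0.5175, -0.1949, 0.1332]
ee_rot: [0.893, 0.451, 0.0, 0.0]
contact_force: [0.7, -0.7, 3.4]
grip_width: 0.493
gripper_force: 30.0
```

```bash

python3 -m handwheel '[{"gripper":-0.1,"tx":0,"ty":0,"tz":0.00023,"turn":5},{"gripper":-0.1,"tx":0,"ty":0,"tz":0.00023,"turn":5},{"gripper":-0.1,"tx":0,"ty":0,"tz":0.00023,"turn":5},{"gripper":-0.1,"tx":0,"ty":0,"tz":0.00023,"turn":5},{"gripper":-0.1,"tx":0,"ty":0,"tz":0.00023,"turn":5}]'; python3 -m handwheel '[{"gripper":-0.1,"tx":0,"ty":0,"tz":0.00023,"turn":5},{"gripper":-0.1,"tx":0,"ty":0,"tz":0.00023,"turn":5},{"gripper":-0.1,"tx":0,"ty":0,"tz":0.00023,"turn":5},{"gripper":-0.1,"tx":0,"ty":0,"tz":0,"turn":0},{"gripper":-0.1,"tx":0,"ty":0,"tz":0,"turn":0}]'
```

```text
clock: 8.95
ee_pos: [0.5176, -0.195, 0.1344]
ee_rot: [0.774, 0.633, 0.0, 0.0]
contact_force: [1.7, -0.4, 5.0]
grip_width: 0.491
gripper_force: 30.0
clock: 9.45
ee_pos: [0.5175, -0.1949, 0.135]
ee_rot: [0.686, 0.727, 0.0, 0.0]
contact_force: [0.9, -0.3, 3.8]
grip_width: 0.494
gripper_force: 30.0
```

```bash

python3 -m handwheel '[{"gripper":-0.1,"tx":0,"ty":0,"tz":0.00024,"turn":5},{"gripper":-0.1,"tx":0,"ty":0,"tz":0.00024,"turn":5},{"gripper":-0.1,"tx":0,"ty":0,"tz":0.00024,"turn":5},{"gripper":-0.1,"tx":0,"ty":0,"tz":0.00024,"turn":5},{"gripper":-0.1,"tx":0,"ty":0,"tz":0.00024,"turn":5}]'; python3 -m handwheel '[{"gripper":-0.1,"tx":0,"ty":0,"tz":0.00024,"turn":5},{"gripper":-0.1,"tx":0,"ty":0,"tz":0.00024,"turn":5},{"gripper":-0.1,"tx":0,"ty":0,"tz":0.00024,"turn":5},{"gripper":-0.1,"tx":0,"ty":0,"tz":0,"turn":0},{"gripper":-0.1,"tx":0,"ty":0,"tz":0,"turn":0}]'; python3 -c "
from h import *
s=arm.get_state();print(s['qpos'],s['torque'])"
```

```text
clock: 9.95
ee_pos: [0.5175, -0.1949, 0.1362]
ee_rot: [0.511, 0.86, 0.0, 0.0]
contact_force: [0.4, 0.1, 3.0]
grip_width: 0.489
gripper_force: 30.0
clock: 10.45
ee_pos: [0.5175, -0.1949, 0.1369]
ee_rot: [0.396, 0.918, 0.0, 0.0]
contact_force: [1.9, 1.2, 2.6]
grip_width: 0.491
gripper_force: 30.0
[-5.72173609e-01  4.71510125e-01  1.54795286e+00  3.95848927e-04
  1.12213363e+00 -1.32868441e+00] [ 0.28818255 -0.52262235 -0.0384521 ]
```

```bash

python3 -m handwheel '[{"gripper":-0.1,"tx":0,"ty":0,"tz":0.00022,"turn":5},{"gripper":-0.1,"tx":0,"ty":0,"tz":0.00022,"turn":5},{"gripper":-0.1,"tx":0,"ty":0,"tz":0.00022,"turn":5},{"gripper":-0.1,"tx":0,"ty":0,"tz":0.00022,"turn":5},{"gripper":-0.1,"tx":0,"ty":0,"tz":0.00022,"turn":5}]'; python3 -m handwheel '[{"gripper":-0.1,"tx":0,"ty":0,"tz":0.00022,"turn":5},{"gripper":-0.1,"tx":0,"ty":0,"tz":0.00022,"turn":5},{"gripper":-0.1,"tx":0,"ty":0,"tz":0.00022,"turn":5},{"gripper":-0.1,"tx":0,"ty":0,"tz":0,"turn":0},{"gripper":-0.1,"tx":0,"ty":0,"tz":0,"turn":0}]'
```

```text
clock: 10.95
ee_pos: [0.5174, -0.195, 0.1379]
ee_rot: [0.186, 0.983, 0.0, -0.0]
contact_force: [1.4, -0.1, 3.4]
grip_width: 0.493
gripper_force: 30.0
clock: 11.45
ee_pos: [0.5173, -0.195, 0.1386]
ee_rot: [0.058, 0.998, 0.0, -0.0]
contact_force: [0.2, 0.6, 2.6]
grip_width: 0.491
gripper_force: 30.0
```

```bash

python3 -m handwheel '[{"gripper":-0.1,"tx":0,"ty":0,"tz":0.00022,"turn":5},{"gripper":-0.1,"tx":0,"ty":0,"tz":0.00022,"turn":5},{"gripper":-0.1,"tx":0,"ty":0,"tz":0.00022,"turn":5},{"gripper":-0.1,"tx":0,"ty":0,"tz":0.00022,"turn":5},{"gripper":-0.1,"tx":0,"ty":0,"tz":0.00022,"turn":5}]'; python3 -m handwheel '[{"gripper":-0.1,"tx":0,"ty":0,"tz":0.00022,"turn":5},{"gripper":-0.1,"tx":0,"ty":0,"tz":0.00022,"turn":5},{"gripper":-0.1,"tx":0,"ty":0,"tz":0,"turn":0},{"gripper":-0.1,"tx":0,"ty":0,"tz":0,"turn":0},{"gripper":-0.1,"tx":0,"ty":0,"tz":0,"turn":0}]'; cat > t.py <<'E'
from h import *
s=arm.get_state();print(s['qpos'][5],s['torque'][2])
for n in("scene","side","wrist"):
    p,d,m=grab(n);P=pts(d,m);k=(d>0)&(P[...,2]>.15)&(P[...,2]<.2)&(np.hypot(P[...,0]-.5175,P[...,1]+.195)<.017)
    q=P[k];print(n,k.sum(),np.percentile(q[:,2],[10,50,90]) if len(q) else 0)
E
python3 t.py
```

```text
clock: 11.95
ee_pos: [0.5173, -0.1951, 0.1397]
ee_rot: [-0.161, 0.987, 0.0, -0.0]
contact_force: [0.7, 0.2, 2.5]
grip_width: 0.496
gripper_force: 30.0
clock: 12.45
ee_pos: [0.5173, -0.1951, 0.1401]
ee_rot: [-0.245, 0.969, 0.0, -0.0]
contact_force: [-0.8, -1.2, 3.3]
grip_width: 0.491
gripper_force: 30.0
-2.6388442850681706 -0.0035208706013128855
scene 2 [0.17318917 0.17342169 0.17365421]
side 0 0
wrist 2279 [0.17138398 0.1725528  0.17353931]
```

```bash

python3 -m handwheel '[{"gripper":0.4,"tx":0,"ty":0,"tz":0,"turn":0},{"gripper":0.4,"tx":0,"ty":0,"tz":0,"turn":0},{"gripper":0.4,"tx":0,"ty":0,"tz":0,"turn":0},{"gripper":0.4,"tx":0,"ty":0,"tz":0,"turn":0},{"gripper":0.4,"tx":0,"ty":0,"tz":0,"turn":0}]'; python3 t.py
```

```text
clock: 13.1
ee_pos: [0.5174, -0.195, 0.1401]
ee_rot: [-0.247, 0.969, 0.0, -0.0]
contact_force: [-0.1, 0.1, -0.2]
grip_width: 0.7
gripper_force: 0.0
-2.641439858825618 0.051576664774925556
scene 7 [0.16884614 0.17184974 0.17407354]
side 0 0
wrist 2287 [0.17204485 0.17317344 0.17417698]
```

The cap held on the thread, rising only 0.6 mm to take up the play. I'm winding the wrist back.

```bash

python3 -m handwheel '[{"gripper":0.4,"tx":0,"ty":0,"tz":0,"turn":-8.5},{"gripper":0.4,"tx":0,"ty":0,"tz":0,"turn":-8.5},{"gripper":0.4,"tx":0,"ty":0,"tz":0,"turn":-8.5},{"gripper":0.4,"tx":0,"ty":0,"tz":0,"turn":-8.5},{"gripper":0.4,"tx":0,"ty":0,"tz":0,"turn":-8.5}]' >/dev/null
python3 -m handwheel '[{"gripper":0.4,"tx":0,"ty":0,"tz":0,"turn":-8.5},{"gripper":0.4,"tx":0,"ty":0,"tz":0,"turn":-8.5},{"gripper":0.4,"tx":0,"ty":0,"tz":0,"turn":-8.5},{"gripper":0.4,"tx":0,"ty":0,"tz":0,"turn":-8.5},{"gripper":0.4,"tx":0,"ty":0,"tz":0,"turn":-8.5}]' 
python3 -m handwheel '[{"gripper":0.4,"tx":0,"ty":0,"tz":0,"turn":-8.5},{"gripper":0.4,"tx":0,"ty":0,"tz":0,"turn":-8.5},{"gripper":0.4,"tx":0,"ty":0,"tz":0,"turn":-8.5},{"gripper":0.4,"tx":0,"ty":0,"tz":0,"turn":-8.5},{"gripper":0.4,"tx":0,"ty":0,"tz":0,"turn":-8.5}]' >/dev/null
python3 -m handwheel '[{"gripper":0.4,"tx":0,"ty":0,"tz":0,"turn":-8.5},{"gripper":0.4,"tx":0,"ty":0,"tz":0,"turn":-8.5},{"gripper":0.4,"tx":0,"ty":0,"tz":0,"turn":-8.5},{"gripper":0.4,"tx":0,"ty":0,"tz":0,"turn":-8.5},{"gripper":0.4,"tx":0,"ty":0,"tz":0,"turn":-8.5}]' 
python3 -m handwheel '[{"gripper":0.4,"tx":0,"ty":0,"tz":0,"turn":-8.5},{"gripper":0.4,"tx":0,"ty":0,"tz":0,"turn":-8.5},{"gripper":0.4,"tx":0,"ty":0,"tz":0,"turn":-8.5},{"gripper":0.4,"tx":0,"ty":0,"tz":0,"turn":-8.5},{"gripper":0.4,"tx":0,"ty":0,"tz":0,"turn":-8.5}]' >/dev/null
python3 -m handwheel '[{"gripper":0.4,"tx":0,"ty":0,"tz":0,"turn":-8.5},{"gripper":0.4,"tx":0,"ty":0,"tz":0,"turn":-8.5},{"gripper":0.4,"tx":0,"ty":0,"tz":0,"turn":-8.5},{"gripper":0.4,"tx":0,"ty":0,"tz":0,"turn":-8.5},{"gripper":0.4,"tx":0,"ty":0,"tz":0,"turn":-8.5}]' >/dev/null
python3 -m handwheel '[{"gripper":0.4,"tx":0,"ty":0,"tz":0,"turn":-8.5},{"gripper":0.4,"tx":0,"ty":0,"tz":0,"turn":-8.5},{"gripper":0.4,"tx":0,"ty":0,"tz":0,"turn":-8.5},{"gripper":0.4,"tx":0,"ty":0,"tz":0,"turn":-8.5},{"gripper":0.4,"tx":0,"ty":0,"tz":0,"turn":-8.5}]'
python3 t.py
```

```text
clock: 14.25
ee_pos: [0.5174, -0.195, 0.1402]
ee_rot: [0.476, 0.88, -0.0, -0.0]
contact_force: [-0.5, 0.4, -0.0]
grip_width: 0.699
gripper_force: 0.0
clock: 15.25
ee_pos: [0.5174, -0.195, 0.1402]
ee_rot: [0.945, 0.327, -0.0, -0.0]
contact_force: [0.5, -0.4, 0.2]
grip_width: 0.7
gripper_force: 0.0
clock: 16.75
ee_pos: [0.5174, -0.195, 0.1402]
ee_rot: [0.711, -0.703, -0.0, -0.0]
contact_force: [0.1, -0.9, 0.3]
grip_width: 0.703
gripper_force: 0.0
2.5569972903107097 -0.01603336908346898
scene 34 [0.17152375 0.1731507  0.17585759]
side 63 [0.17200779 0.17385568 0.17506699]
wrist 2394 [0.17202348 0.17315537 0.17418612]
```

```bash

python3 -m handwheel '[{"gripper":-0.1,"tx":0,"ty":0,"tz":0,"turn":0},{"gripper":-0.1,"tx":0,"ty":0,"tz":0,"turn":0},{"gripper":-0.1,"tx":0,"ty":0,"tz":0,"turn":0},{"gripper":-0.1,"tx":0,"ty":0,"tz":0,"turn":0},{"gripper":-0.1,"tx":0,"ty":0,"tz":0,"turn":0}]'; python3 -m handwheel '[{"gripper":-0.1,"tx":0,"ty":0,"tz":0,"turn":4},{"gripper":-0.1,"tx":0,"ty":0,"tz":0,"turn":4},{"gripper":-0.1,"tx":0,"ty":0,"tz":0,"turn":4},{"gripper":-0.1,"tx":0,"ty":0,"tz":0.0002,"turn":4},{"gripper":-0.1,"tx":0,"ty":0,"tz":0.0002,"turn":4}]'
```

```text
clock: 17.4
ee_pos: [0.5175, -0.195, 0.1402]
ee_rot: [0.714, -0.7, 0.0, -0.0]
contact_force: [0.0, -0.2, -0.2]
grip_width: 0.494
gripper_force: 30.0
clock: 17.9
ee_pos: [0.5177, -0.1952, 0.1409]
ee_rot: [0.825, -0.565, 0.001, -0.0]
contact_force: [1.7, -0.0, 1.5]
grip_width: 0.491
gripper_force: 30.0
```

```bash

python3 -m handwheel '[{"gripper":-0.1,"tx":0,"ty":0,"tz":0.00022,"turn":5},{"gripper":-0.1,"tx":0,"ty":0,"tz":0.00022,"turn":5},{"gripper":-0.1,"tx":0,"ty":0,"tz":0.00022,"turn":5},{"gripper":-0.1,"tx":0,"ty":0,"tz":0.00022,"turn":5},{"gripper":-0.1,"tx":0,"ty":0,"tz":0.00022,"turn":5}]'; python3 -m handwheel '[{"gripper":-0.1,"tx":0,"ty":0,"tz":0.00022,"turn":5},{"gripper":-0.1,"tx":0,"ty":0,"tz":0.00022,"turn":5},{"gripper":-0.1,"tx":0,"ty":0,"tz":0.00022,"turn":5},{"gripper":-0.1,"tx":0,"ty":0,"tz":0,"turn":0},{"gripper":-0.1,"tx":0,"ty":0,"tz":0,"turn":0}]'
```

```text
clock: 18.4
ee_pos: [0.5176, -0.1952, 0.142]
ee_rot: [0.928, -0.372, 0.0, 0.0]
contact_force: [1.1, -0.2, 2.0]
grip_width: 0.491
gripper_force: 30.0
clock: 18.9
ee_pos: [0.5176, -0.1951, 0.1426]
ee_rot: [0.968, -0.251, 0.0, 0.0]
contact_force: [0.8, -1.4, 2.9]
grip_width: 0.49
gripper_force: 30.0
```

Steady, so I'm continuing with two calls at a time.

```bash

python3 -m handwheel '[{"gripper":-0.1,"tx":0,"ty":0,"tz":0.00023,"turn":5},{"gripper":-0.1,"tx":0,"ty":0,"tz":0.00023,"turn":5},{"gripper":-0.1,"tx":0,"ty":0,"tz":0.00023,"turn":5},{"gripper":-0.1,"tx":0,"ty":0,"tz":0.00023,"turn":5},{"gripper":-0.1,"tx":0,"ty":0,"tz":0.00023,"turn":5}]'; python3 -m handwheel '[{"gripper":-0.1,"tx":0,"ty":0,"tz":0.00023,"turn":5},{"gripper":-0.1,"tx":0,"ty":0,"tz":0.00023,"turn":5},{"gripper":-0.1,"tx":0,"ty":0,"tz":0.00023,"turn":5},{"gripper":-0.1,"tx":0,"ty":0,"tz":0.00023,"turn":5},{"gripper":-0.1,"tx":0,"ty":0,"tz":0.00023,"turn":5}]'
```

```text
clock: 19.4
ee_pos: [0.5175, -0.1951, 0.1436]
ee_rot: [0.999, -0.034, 0.0, 0.0]
contact_force: [1.1, -0.2, 2.9]
grip_width: 0.493
gripper_force: 30.0
clock: 19.9
ee_pos: [0.5175, -0.1951, 0.1447]
ee_rot: [0.983, 0.183, 0.0, 0.0]
contact_force: [0.3, -1.0, 1.6]
grip_width: 0.49
gripper_force: 30.0
```

```bash

python3 -m handwheel '[{"gripper":-0.1,"tx":0,"ty":0,"tz":0.00023,"turn":5},{"gripper":-0.1,"tx":0,"ty":0,"tz":0.00023,"turn":5},{"gripper":-0.1,"tx":0,"ty":0,"tz":0.00023,"turn":5},{"gripper":-0.1,"tx":0,"ty":0,"tz":0,"turn":0},{"gripper":-0.1,"tx":0,"ty":0,"tz":0,"turn":0}]'
```

```text
clock: 20.4
ee_pos: [0.5175, -0.1951, 0.1454]
ee_rot: [0.951, 0.308, 0.0, 0.0]
contact_force: [0.5, -0.5, 1.3]
grip_width: 0.493
gripper_force: 30.0
```

```bash

python3 -m handwheel '[{"gripper":-0.1,"tx":0,"ty":0,"tz":0.0001,"turn":5},{"gripper":-0.1,"tx":0,"ty":0,"tz":0.0002,"turn":5},{"gripper":-0.1,"tx":0,"ty":0,"tz":0.0002,"turn":5},{"gripper":-0.1,"tx":0,"ty":0,"tz":0.0002,"turn":5},{"gripper":-0.1,"tx":0,"ty":0,"tz":0.0002,"turn":5}]'; python3 -m handwheel '[{"gripper":-0.1,"tx":0,"ty":0,"tz":0.0002,"turn":5},{"gripper":-0.1,"tx":0,"ty":0,"tz":0.0002,"turn":5},{"gripper":-0.1,"tx":0,"ty":0,"tz":0.0002,"turn":5},{"gripper":-0.1,"tx":0,"ty":0,"tz":0.0002,"turn":5},{"gripper":-0.1,"tx":0,"ty":0,"tz":0.0002,"turn":5}]'
```

```text
clock: 20.9
ee_pos: [0.5175, -0.1951, 0.1463]
ee_rot: [0.861, 0.508, 0.0, 0.0]
contact_force: [-0.1, -0.5, 2.1]
grip_width: 0.492
gripper_force: 30.0
clock: 21.4
ee_pos: [0.5175, -0.1951, 0.1474]
ee_rot: [0.731, 0.683, 0.0, 0.0]
contact_force: [0.3, -0.0, 1.7]
grip_width: 0.492
gripper_force: 30.0
```

```bash

python3 -m handwheel '[{"gripper":-0.1,"tx":0,"ty":0,"tz":0.0002,"turn":5},{"gripper":-0.1,"tx":0,"ty":0,"tz":0.0002,"turn":5},{"gripper":-0.1,"tx":0,"ty":0,"tz":0.0002,"turn":5},{"gripper":-0.1,"tx":0,"ty":0,"tz":0.0002,"turn":5},{"gripper":-0.1,"tx":0,"ty":0,"tz":0.0002,"turn":5}]'; python3 t.py
```

```text
clock: 21.9
ee_pos: [0.5175, -0.1951, 0.1483]
ee_rot: [0.566, 0.825, 0.0, 0.0]
contact_force: [0.7, 0.3, 3.8]
grip_width: 0.488
gripper_force: 30.0
-0.9404554753833831 -0.06346889676458793
scene 74 [0.17916768 0.18101082 0.1829995 ]
side 68 [0.1802888  0.18171438 0.18292219]
wrist 2291 [0.18019019 0.18134291 0.18233689]
```

```bash

python3 -m handwheel '[{"gripper":-0.1,"tx":0,"ty":0,"tz":0.00023,"turn":5},{"gripper":-0.1,"tx":0,"ty":0,"tz":0.00023,"turn":5},{"gripper":-0.1,"tx":0,"ty":0,"tz":0.00023,"turn":5},{"gripper":-0.1,"tx":0,"ty":0,"tz":0.00023,"turn":5},{"gripper":-0.1,"tx":0,"ty":0,"tz":0.00023,"turn":5}]'; python3 -m handwheel '[{"gripper":-0.1,"tx":0,"ty":0,"tz":0.00023,"turn":5},{"gripper":-0.1,"tx":0,"ty":0,"tz":0.00023,"turn":5},{"gripper":-0.1,"tx":0,"ty":0,"tz":0.00023,"turn":5},{"gripper":-0.1,"tx":0,"ty":0,"tz":0.00023,"turn":5},{"gripper":-0.1,"tx":0,"ty":0,"tz":0.00023,"turn":5}]'
```

```text
clock: 22.55
ee_pos: [0.5174, -0.195, 0.1494]
ee_rot: [0.374, 0.927, -0.0, -0.0]
contact_force: [0.6, 0.2, 2.5]
grip_width: 0.493
gripper_force: 30.0
clock: 23.05
ee_pos: [0.5174, -0.195, 0.1505]
ee_rot: [0.165, 0.986, -0.0, -0.0]
contact_force: [0.2, 0.1, 1.8]
grip_width: 0.49
gripper_force: 30.0
```

```bash

python3 -m handwheel '[{"gripper":-0.1,"tx":0,"ty":0,"tz":0.00023,"turn":5},{"gripper":-0.1,"tx":0,"ty":0,"tz":0.00023,"turn":5},{"gripper":-0.1,"tx":0,"ty":0,"tz":0.00023,"turn":5},{"gripper":-0.1,"tx":0,"ty":0,"tz":0.00023,"turn":5},{"gripper":-0.1,"tx":0,"ty":0,"tz":0.00023,"turn":5}]'; python3 t.py
```

```text
clock: 23.55
ee_pos: [0.5173, -0.195, 0.1516]
ee_rot: [-0.053, 0.999, 0.0, -0.0]
contact_force: [0.6, -0.2, 1.7]
grip_width: 0.493
gripper_force: 30.0
-2.2483844137695974 0.055994637266130645
scene 47 [0.18243904 0.18403137 0.18647918]
side 1 [0.16095606 0.16095606 0.16095606]
wrist 2249 [0.18359324 0.18471746 0.18569979]
```

```bash

python3 -m handwheel '[{"gripper":-0.1,"tx":0,"ty":0,"tz":0.0003,"turn":4},{"gripper":-0.1,"tx":0,"ty":0,"tz":0.0003,"turn":4},{"gripper":-0.1,"tx":0,"ty":0,"tz":0.0003,"turn":4},{"gripper":-0.1,"tx":0,"ty":0,"tz":0.0003,"turn":4},{"gripper":-0.1,"tx":0,"ty":0,"tz":0.0003,"turn":0}]'
```

```text
clock: 24.2
ee_pos: [0.5174, -0.195, 0.1531]
ee_rot: [-0.19, 0.982, 0.0, -0.0]
contact_force: [0.6, 0.0, 2.1]
grip_width: 0.492
gripper_force: 30.0
```

```bash

python3 -m handwheel '[{"gripper":-0.1,"tx":0,"ty":0,"tz":0.0003,"turn":0},{"gripper":-0.1,"tx":0,"ty":0,"tz":0.0003,"turn":0},{"gripper":-0.1,"tx":0,"ty":0,"tz":0.0003,"turn":0},{"gripper":-0.1,"tx":0,"ty":0,"tz":0.0003,"turn":0},{"gripper":-0.1,"tx":0,"ty":0,"tz":0.0003,"turn":0}]'
```

```text
clock: 24.7
ee_pos: [0.5174, -0.195, 0.1547]
ee_rot: [-0.191, 0.982, 0.0, -0.0]
contact_force: [-0.6, -0.6, 2.5]
grip_width: 0.496
gripper_force: 30.0
```

The cap is off the thread: Fz is unchanged by a pure lift. I'm lifting it clear.

```bash

python3 -m handwheel '[{"gripper":-0.1,"tx":0,"ty":0,"tz":0.002,"turn":0},{"gripper":-0.1,"tx":0,"ty":0,"tz":0.003,"turn":0},{"gripper":-0.1,"tx":0,"ty":0,"tz":0.004,"turn":0},{"gripper":-0.1,"tx":0,"ty":0,"tz":0.005,"turn":0},{"gripper":-0.1,"tx":0,"ty":0,"tz":0.006,"turn":0}]'; python3 -m handwheel '[{"gripper":-0.1,"tx":0,"ty":0,"tz":0.008,"turn":0},{"gripper":-0.1,"tx":0,"ty":0,"tz":0.01,"turn":0},{"gripper":-0.1,"tx":0,"ty":0,"tz":0.01,"turn":0},{"gripper":-0.1,"tx":0,"ty":0,"tz":0.008,"turn":0},{"gripper":-0.1,"tx":0,"ty":0,"tz":0.004,"turn":0}]'; python3 -c "
from h import *
s=arm.get_state();z0=s['ee_pos'][2]
p,d,m=grab('scene');cv2.imwrite('pics/s2.png',p[100:340,160:480,::-1].repeat(2,0).repeat(2,1))
p,d,m=grab('wrist');P=pts(d,m);k=(d>0)&(np.hypot(P[...,0]-.5175,P[...,1]+.195)<.025)&(P[...,2]>.17);print(z0,s['ee_pos'],np.percentile(P[k][:,2],[5,50,95]),P[k].mean(0))"
```

```text
clock: 25.2
ee_pos: [0.5173, -0.1949, 0.1749]
ee_rot: [-0.191, 0.982, 0.0, -0.0]
contact_force: [-0.5, -0.1, -1.4]
grip_width: 0.489
gripper_force: 30.0
clock: 25.7
ee_pos: [0.5176, -0.1951, 0.2158]
ee_rot: [-0.191, 0.982, -0.0, 0.0]
contact_force: [-0.3, 0.5, -1.4]
grip_width: 0.493
gripper_force: 30.0
0.2157892714926489 [ 0.51763592 -0.19514729  0.21578927] [0.20837565 0.24923662 0.32171761] [ 0.50225946 -0.20116926  0.26982001]
```

View pics/s2.png

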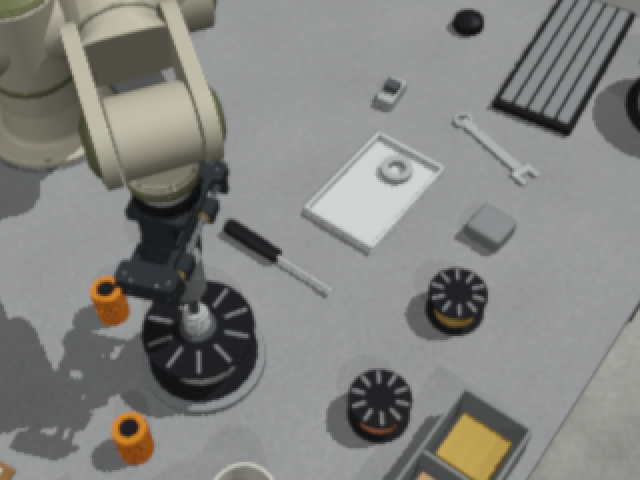

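The crop shows the cap in the fingers above the spindle with the pin out below it at (200,322). The tray's empty half is at (350,210). I'm carrying the cap to the tray.

```bash

python3 -m handwheel '[{"gripper":-0.1,"tx":0.001,"ty":0.015,"tz":0,"turn":0},{"gripper":-0.1,"tx":0.002,"ty":0.03,"tz":0,"turn":0},{"gripper":-0.1,"tx":0.002,"ty":0.03,"tz":0,"turn":0},{"gripper":-0.1,"tx":0.002,"ty":0.03,"tz":0,"turn":0},{"gripper":-0.1,"tx":0.002,"ty":0.03,"tz":0,"turn":0}]'; python3 -m handwheel '[{"gripper":-0.1,"tx":0.002,"ty":0.03,"tz":0,"turn":0},{"gripper":-0.1,"tx":0.002,"ty":0.03,"tz":0,"turn":0},{"gripper":-0.1,"tx":0.002,"ty":0.03,"tz":0,"turn":0},{"gripper":-0.1,"tx":0.002,"ty":0.03,"tz":0,"turn":0},{"gripper":-0.1,"tx":0.002,"ty":0.03,"tz":0,"turn":0}]'
python3 -m handwheel '[{"gripper":-0.1,"tx":0.002,"ty":0.025,"tz":0,"turn":0},{"gripper":-0.1,"tx":0.002,"ty":0.02,"tz":0,"turn":0},{"gripper":-0.1,"tx":0,"ty":0.01,"tz":0,"turn":0},{"gripper":-0.1,"tx":0,"ty":0,"tz":-0.02,"turn":0},{"gripper":-0.1,"tx":0,"ty":0,"tz":-0.02,"turn":0}]'
python3 -m handwheel '[{"gripper":-0.1,"tx":0,"ty":0,"tz":-0.03,"turn":0},{"gripper":-0.1,"tx":0,"ty":0,"tz":-0.03,"turn":0},{"gripper":-0.1,"tx":0,"ty":0,"tz":-0.03,"turn":0},{"gripper":-0.1,"tx":0,"ty":0,"tz":-0.02,"turn":0},{"gripper":-0.1,"tx":0,"ty":0,"tz":-0.01,"turn":0}]'
python3 -c "
from h import *
for n in('scene','side'):
  p,d,m=grab(n);cv2.imwrite('pics/p_'+n+'.png',p[...,::-1])
a=cv2.imread('pics/p_scene.png')[120:260,280:440];b=cv2.imread('pics/p_side.png')[170:330,220:380]
cv2.imwrite('pics/p3.png',np.hstack([cv2.resize(a,(400,350)),cv2.resize(b,(400,350))]))"
```

```text
clock: 26.3
ee_pos: [0.526, -0.0578, 0.2142]
ee_rot: [-0.191, 0.982, 0.0, -0.0]
contact_force: [0.3, 0.5, -1.5]
grip_width: 0.491
gripper_force: 30.0
clock: 26.8
ee_pos: [0.5357, 0.0922, 0.2142]
ee_rot: [-0.191, 0.981, 0.0, -0.0]
contact_force: [-0.6, -0.5, -0.4]
grip_width: 0.492
gripper_force: 30.0
clock: 27.3
ee_pos: [0.5401, 0.1455, 0.1742]
ee_rot: [-0.192, 0.981, -0.0, 0.0]
contact_force: [0.0, -0.5, -0.9]
grip_width: 0.492
gripper_force: 30.0
clock: 27.8
ee_pos: [0.5392, 0.1449, 0.0528]
ee_rot: [-0.191, 0.982, 0.0, -0.002]
contact_force: [0.5, 0.5, -0.4]
grip_width: 0.492
gripper_force: 30.0
```

View pics/p3.png

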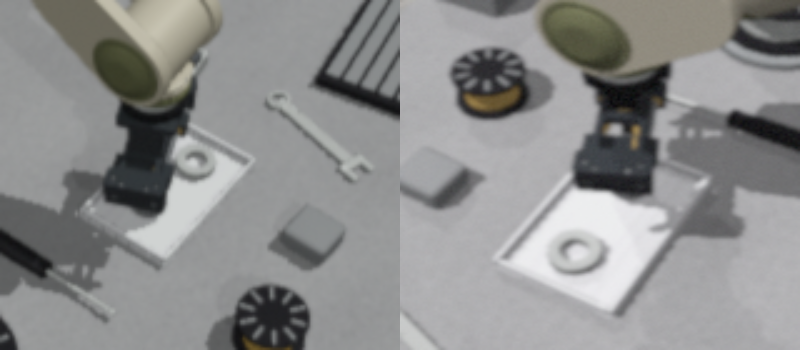

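The crop shows the gripper over the empty half, with the collar undisturbed at (195,160) left and (577,250) right. I'm lowering gently.

```bash

python3 -m handwheel '[{"gripper":-0.1,"tx":0,"ty":0,"tz":-0.004,"turn":0},{"gripper":-0.1,"tx":0,"ty":0,"tz":-0.004,"turn":0},{"gripper":-0.1,"tx":0,"ty":0,"tz":-0.003,"turn":0},{"gripper":-0.1,"tx":0,"ty":0,"tz":-0.002,"turn":0},{"gripper":-0.1,"tx":0,"ty":0,"tz":-0.001,"turn":0}]'; python3 -m handwheel '[{"gripper":-0.1,"tx":0,"ty":0,"tz":-0.0003,"turn":0},{"gripper":-0.1,"tx":0,"ty":0,"tz":-0.0003,"turn":0},{"gripper":-0.1,"tx":0,"ty":0,"tz":-0.0003,"turn":0},{"gripper":-0.1,"tx":0,"ty":0,"tz":-0.0003,"turn":0},{"gripper":-0.1,"tx":0,"ty":0,"tz":-0.0003,"turn":0}]'
```

```text
clock: 28.4
ee_pos: [0.5404, 0.145, 0.0407]
ee_rot: [-0.191, 0.982, -0.0, 0.0]
contact_force: [0.1, 0.7, 0.2]
grip_width: 0.49
gripper_force: 30.0
clock: 28.9
ee_pos: [0.5404, 0.145, 0.0392]
ee_rot: [-0.191, 0.982, -0.0, 0.0]
contact_force: [-0.4, 0.1, -0.8]
grip_width: 0.493
gripper_force: 30.0
```

```bash

python3 -m handwheel '[{"gripper":-0.1,"tx":0,"ty":0,"tz":-0.0002,"turn":0},{"gripper":-0.1,"tx":0,"ty":0,"tz":-0.0002,"turn":0},{"gripper":-0.1,"tx":0,"ty":0,"tz":-0.0002,"turn":0},{"gripper":-0.1,"tx":0,"ty":0,"tz":0,"turn":0},{"gripper":-0.1,"tx":0,"ty":0,"tz":0,"turn":0}]'
```

```text
clock: 29.4
ee_pos: [0.5404, 0.145, 0.0386]
ee_rot: [-0.191, 0.982, -0.0, 0.0]
contact_force: [0.0, -0.8, -0.5]
grip_width: 0.495
gripper_force: 30.0
```

```bash

python3 -m handwheel '[{"gripper":-0.1,"tx":0,"ty":0,"tz":-0.0002,"turn":0},{"gripper":-0.1,"tx":0,"ty":0,"tz":-0.0002,"turn":0},{"gripper":-0.1,"tx":0,"ty":0,"tz":-0.0002,"turn":0},{"gripper":-0.1,"tx":0,"ty":0,"tz":-0.0002,"turn":0},{"gripper":-0.1,"tx":0,"ty":0,"tz":0,"turn":0}]'
```

```text
clock: 29.9
ee_pos: [0.5404, 0.145, 0.0378]
ee_rot: [-0.191, 0.982, 0.0, -0.0]
contact_force: [-0.5, 0.7, -0.8]
grip_width: 0.493
gripper_force: 30.0
```

```bash

python3 -m handwheel '[{"gripper":-0.1,"tx":0,"ty":0,"tz":-0.0002,"turn":0},{"gripper":-0.1,"tx":0,"ty":0,"tz":-0.0002,"turn":0},{"gripper":-0.1,"tx":0,"ty":0,"tz":-0.0001,"turn":0},{"gripper":-0.1,"tx":0,"ty":0,"tz":0,"turn":0},{"gripper":-0.1,"tx":0,"ty":0,"tz":0,"turn":0}]'
```

```text
clock: 30.4
ee_pos: [0.5404, 0.145, 0.0373]
ee_rot: [-0.191, 0.982, -0.0, 0.0]
contact_force: [1.1, -0.6, -1.2]
grip_width: 0.493
gripper_force: 30.0
```

```bash

python3 -m handwheel '[{"gripper":-0.1,"tx":0,"ty":0,"tz":-0.0001,"turn":0},{"gripper":-0.1,"tx":0,"ty":0,"tz":-0.0001,"turn":0},{"gripper":-0.1,"tx":0,"ty":0,"tz":-0.0001,"turn":0},{"gripper":-0.1,"tx":0,"ty":0,"tz":-0.0001,"turn":0},{"gripper":-0.1,"tx":0,"ty":0,"tz":0,"turn":0}]'
```

```text
clock: 30.9
ee_pos: [0.5404, 0.145, 0.0369]
ee_rot: [-0.191, 0.982, -0.0, -0.0]
contact_force: [-0.3, 0.5, 0.2]
grip_width: 0.492
gripper_force: 30.0
```

```bash

python3 -m handwheel '[{"gripper":-0.1,"tx":0,"ty":0,"tz":-0.0001,"turn":0},{"gripper":-0.1,"tx":0,"ty":0,"tz":-0.0001,"turn":0},{"gripper":-0.1,"tx":0,"ty":0,"tz":-0.0001,"turn":0},{"gripper":-0.1,"tx":0,"ty":0,"tz":-0.0001,"turn":0},{"gripper":-0.1,"tx":0,"ty":0,"tz":0,"turn":0}]'
```

```text
clock: 31.4
ee_pos: [0.5405, 0.145, 0.0369]
ee_rot: [-0.191, 0.982, -0.0, 0.0]
contact_force: [-2.4, 0.3, 5.6]
grip_width: 0.492
gripper_force: 30.0
```

The cap touches down at TCP z 0.0369, as predicted, with about 6 N. I'm releasing and backing straight up.

```bash

python3 -m handwheel '[{"gripper":0.5,"tx":0,"ty":0,"tz":0,"turn":0},{"gripper":0.5,"tx":0,"ty":0,"tz":0,"turn":0},{"gripper":0.5,"tx":0,"ty":0,"tz":0,"turn":0},{"gripper":0.5,"tx":0,"ty":0,"tz":0,"turn":0},{"gripper":0.5,"tx":0,"ty":0,"tz":0,"turn":0}]'; python3 -m handwheel '[{"gripper":0.5,"tx":0,"ty":0,"tz":0.01,"turn":0},{"gripper":0.5,"tx":0,"ty":0,"tz":0.02,"turn":0},{"gripper":0.5,"tx":0,"ty":0,"tz":0.03,"turn":0},{"gripper":0.5,"tx":0,"ty":0,"tz":0.03,"turn":0},{"gripper":0.5,"tx":0,"ty":0,"tz":0.03,"turn":0}]'
python3 -m handwheel '[{"gripper":0.5,"tx":0,"ty":-0.03,"tz":0.03,"turn":0},{"gripper":0.5,"tx":0,"ty":-0.04,"tz":0.02,"turn":0},{"gripper":0.5,"tx":0,"ty":-0.04,"tz":0,"turn":0},{"gripper":0.5,"tx":0,"ty":-0.02,"tz":0,"turn":0},{"gripper":0.5,"tx":0,"ty":0,"tz":0,"turn":0}]'
python3 - <<'E'
from h import *
I=[]
for n in('scene','side'):
  p,d,m=grab(n);P=pts(d,m);k=(d>0)&(P[...,2]>.06)&(P[...,2]<.08)&(np.hypot(P[...,0]-.54,P[...,1]-.145)<.06);q=P[k]
  print(n,k.sum(),np.median(q[:,2]),cv2.minEnclosingCircle(q[:,:2].astype(np.float32)))
  I.append(cv2.resize(p[140:320,220:420,::-1] if n=='side' else p[130:310,230:430,::-1],(400,360)))
cv2.imwrite('pics/end.png',np.hstack(I))
E
```

```text
clock: 31.9
ee_pos: [0.5404, 0.1449, 0.0364]
ee_rot: [-0.191, 0.982, -0.0, -0.0]
contact_force: [1.0, 0.6, -0.7]
grip_width: 0.75
gripper_force: 0.0
clock: 32.4
ee_pos: [0.5403, 0.145, 0.1585]
ee_rot: [-0.191, 0.982, -0.0, 0.0]
contact_force: [0.4, -0.3, 0.2]
grip_width: 0.751
gripper_force: 0.0
clock: 32.9
ee_pos: [0.5404, 0.0128, 0.2073]
ee_rot: [-0.19, 0.982, -0.0, 0.0]
contact_force: [0.1, -0.0, 0.7]
grip_width: 0.749
gripper_force: 0.0
scene 153 0.06838914762061875 ((0.5399817824363708, 0.14358283579349518), 0.023699043318629265)
side 245 0.06943935933706981 ((0.5412039756774902, 0.14604265987873077), 0.02329014427959919)
```

View pics/end.png

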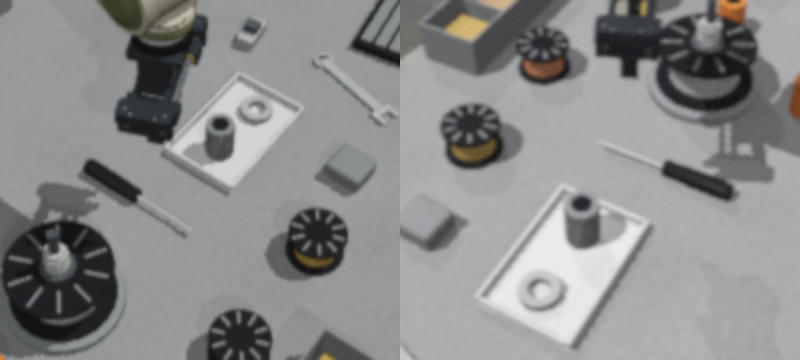

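The cap stands upright in the tray's empty half, at (220,137) left and (582,218) right. Its top is at z 0.069 and its centre at about (0.5405,0.145). The collar is in place and the gripper is clear.

```bash
python3 -c "
from plant import arm
print(arm.hand_in())"
```

```text
the job is handed in; nothing more can be done
None
```

I unscrewed the cap with one re-grip while it was still threaded, kept hold of it as it came free, and stood it upright in the tray's empty half at about 0 to 2 mm from my measured spot; the job was handed in at about 33 s, with no verdict returned, and the only departure is the fixed 30 N grip against the suggested 10 to 20 N.

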